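Loosen the knurled lock ring of a filter holder by fingertip

TASK

Loosen the big dark knurled lock ring of the filter holder with a fingertip: rub the finger along its rim so that the ring rolls counterclockwise (seen from above) until its red dot comes round to the red line on the holder's foot for the second time, and leave it there, dot lined up with line. Grip and lift nothing; the holder stays standing where it is, and the beaker, timer and pen are left alone.

Things in the scene. Friction and masses are not known exactly. Their poses are not given: they have to be found in the camera images.
- filter_holder: Round metal filter holder, loose, 2.8 kg, held only by weight and friction. Origin: centre of underside, z up. Foot: light disc, radius 75, top at z = 14 mm, red line towards its -x. Above: steel lower half (radius 48 at most), lock ring (z = 45 to 67), fixed steel cap inside the ring (radius 37, to z = 70), brass vent plug in the middle (radius 8, top at z = 86 mm).
- ring_centre (a point): centre of the lock ring, on its vertical axis, half-way up its rim, 56 mm above the bench. Dark steel disc, radius 55 mm, 22 mm high, knurled upright rim; too wide to be grasped across. The rim grips a fingertip well (friction about 1); the ring turns in place without rising.
- ring_dot (a point): the red dot (13 mm across) on top of the ring, 47 mm from the axis; a red stripe runs down the rim beside it
- index_line (a point): middle of the red index line (13 mm long, 8 mm wide, radial) on top of the foot, 62 mm from the axis, outside and below the ring
- lock_ring (a joint): turn of the ring, rad; counterclockwise from above (loosening) is positive. 0 = tight, at its stop, dot at the line; it starts 0.5 to 2.5 rad loose, so the dot is at the line at 6.28 (first time) and 12.57 (second time). Nothing stops it there: it turns on to 31. It takes about 0.05 N m to turn and stays where it is left.
- beaker: clear 250 ml beaker, loose, 74 mm across, 94 mm high; origin centre of underside
- lab_timer: white bench timer lying loose, 70x66x18 mm; origin centre of underside
- pen: pen lying loose, 11x145x9 mm, long along its y; origin centre of underside
Not all that is in view belongs to the job. There is more than one size of the filter_holder; the one meant has the size given above.

How it is judged:
On the way:
1. the ring's dot has come round to the line for the first time (value of joint lock_ring above 6.28 rad), for 0.1 s.
At the end, for the whole second after the job is handed in: the ring stands still with its dot at the line for the second time (joint 12.57 rad, within 0.3 rad or 17 degrees); the holder stands upright within 25 mm of where it stood, and the bystanders are within 30 mm of where they were (value of joint lock_ring between 12.266 and 12.866 rad and velocity of joint lock_ring between -0.05 and 0.05 rad/s and angle between filter_holder's own z axis and vertical below 0.05 rad and distance of filter_holder from where it was at the start of the episode below 0.025 m and linear speed of filter_holder below 0.02 m/s and distance of each of beaker, lab_timer, pen from where it was at the start of the episode below 0.03 m); the robot touches nothing.
It fails at once if the filter holder is lifted, carried, tipped or shoved more than 25 mm (distance of filter_holder from where it was at the start of the episode above 0.025 m or angle between filter_holder's own z axis and vertical above 0.15 rad).
It fails at once if the clear beaker is lifted, or moved more than 30 mm (distance of beaker from where it was at the start of the episode above 0.03 m).
It fails at once if the timer is lifted, or moved more than 30 mm (distance of lab_timer from where it was at the start of the episode above 0.03 m).
It fails at once if the pen is lifted, or moved more than 30 mm (distance of pen from where it was at the start of the episode above 0.03 m).
It also fails if it takes over 61 s, if anything falls off the work surface, if the arm or the gripper's body presses on something with over 40 N, if the wrist force passes 120 N, or if a joint passes its speed limit or range.

ROBOT

A 6-joint arm with a two-finger parallel gripper is mounted at the origin on a cart in front of the work surface, level with it; the furniture and walls round the work are solid. World frame = base frame: x ahead of the robot, y to its left, z up, the work surface at z = 0. Lengths are in m, angles in rad, forces in N, time in s.
With the tool pointing down it reaches from about 0.375 to 0.9 m from the base axis. Payload 3.1 kg.
Tool frame: the origin (TCP) lies on the centre line of the jaws, within the pads' length; the fingertips stand 22 mm ahead of it and the grasp point (between the pads) lies 3 mm ahead of it (manip.nose_length is the distance from the TCP to the fingertips, in m); z points along the fingers, y is the direction in which the jaws open and shut (so a half turn about z gives the same grasp; the last joint's range is limited). The gripper opens to 85 mm and grips with 20 to 120 N. Pads are 22 mm wide; open, the fingers measure 114 mm over their backs; the gripper's body (76 mm by 85 mm) begins 54 mm behind the grasp point. The pads swing forward as they close: fully open they stand 13 mm farther back than shut.
Start: joints at [-1.29, 0.527, 1.433, -0, 1.181, -0.178], TCP at [0.277, -0.56, 0.253] pointing down, gripper open.
Joint ranges: [-3.08, 3.08], [-0.75, 2.2], [0.22, 2.44], [-1.43, 4.57], [0, 2.65], [-2.85, 2.85]. Speed limits (rad/s): [2.79, 2.79, 3.14, 3.14, 3.14, 3.14].

INTERFACE

Orientations are given as a unit quaternion [x, y, z, w].
In Python, from plant import manip gives the robot as it stands.
- The arm moves only by the shell command python3 -m handwheel 'ROWS' [FORCE]. ROWS is JSON, a list of rows, each a list of 7 numbers: the turn, a rotation vector about the tool's x, y, z in rad, then the shift along the tool's x, y, z in m, then the opening, from 0 (shut) to 1 (fully open). In form: [[rx, ry, rz, tx, ty, tz, hand], ...]. A call has 1 to 20 rows; each row is the pose to reach, as a shift and turn from the pose measured when the call began, along the tool's axes at that moment; what a row does not reach only later rows make up. A row lasts 1/10 s, in which the tool goes at most 50 mm and 8.59 degrees, less where a joint would pass 70% of its speed; a pose out of reach is approached as far as the arm can. A call with a gripper value outside its range is refused whole. The fingers move at their own pace and stop on an object; FORCE is the grip in N (left out, the last holds). Time passes only in rows, so rows that repeat a pose let the fingers close. It gives the time, the measured TCP pose, the force and the opening at its end, in the units of the state.
- manip.get_obs(): the state, without advancing time (a new reading comes with each control period).
- manip.grab_frame(name): name is "scene" or "top" or "wrist"; returns a dict with "img" (400x640x3 uint8, red, green, blue), "fx", "fy", "cx", "cy" (pixels), "position" and "attitude" of the camera in the world. Camera axes: x right, y down, z forward; pixel columns grow to the right and rows downward; lengths in m; the calibration is good to about 2 mm. The wrist camera is an equidistant fisheye: a pixel r from the principal point sees the ray r / f radians off the axis. A picture is of the moment at which its call begins. There is no depth.
- manip.finish_job(): hands the job in, once; it reports no verdict.
The state is a dict: "time": time; "joints": joint angles; "dq": joint speeds; "effort": joint torques, N m; "ee_pos": TCP position; "orientation": TCP orientation; "force": force on the tool from outside, world axes, zero at the start; "wrist_torque": the same for the moment, N m; "grip_width": finger opening in m.
Only numpy, scipy, OpenCV 4.12 (cv2) and the standard library are available. Lean on these libraries where they do the work, as an engineer would, in place of code of your own. Each camera call takes 0.05 s, during which the arm holds its last target. There are 200 camera calls.

## Working session

There is one attempt and no reset: what is moved stays moved. The work goes in short steps, Python scripts to look and compute and a shell command to move; the robot and the scene stay as the last step left them, time stands still between calls to the robot, and variables do not carry over. Pictures are saved under pics/ and viewed, about 8 in all and at most 12, crops included, and the job is handed in when it is done.

```bash
mkdir -p pics; ls; python3 - <<'E'
from plant import manip
import cv2,numpy as np
for n in ("scene","top"):
    f=manip.grab_frame(n); cv2.imwrite(f"pics/{n}0.png",f["img"][:,:,::-1]); print(n,{k:np.round(v,4).tolist() for k,v in f.items() if k!="img"})
    np.save(f"{n}0.npy",f,allow_pickle=True)
o=manip.get_obs(); print(o)
E
```

```text
pics
scene {'fx': 411.2398, 'fy': 411.2398, 'cx': 326.2226, 'cy': 199.204, 'position': [-0.3157, 0.6575, 0.5656], 'attitude': [-0.4192, 0.7404, -0.4599, 0.254]}
top {'fx': 395.0198, 'fy': 395.0198, 'cx': 318.6597, 'cy': 198.2906, 'position': [0.4069, 0.1463, 1.1152], 'attitude': [0.7145, -0.6986, 0.0258, -0.027]}
{'time': 0.1, 'joints': array([-1.29050554e+00,  5.28372856e-01,  1.43376210e+00,  3.05300782e-05,
        1.18143936e+00, -1.78519661e-01]), 'dq': array([-0.00029825, -0.0009603 , -0.00343035, -0.00080895, -0.00127627,
        0.00010132]), 'effort': array([-8.25899479e-04, -4.43305421e+01, -1.78586143e+01, -3.01074770e-04,
        3.86219457e-03, -3.63733321e-06]), 'ee_pos': array([ 0.27665408, -0.5597623 ,  0.2524355 ]), 'orientation': array([ 9.73802661e-01,  2.27392603e-01, -3.62987747e-05, -9.90266836e-04]), 'force': array([ 0.38239934, -0.40113163,  0.52160012]), 'wrist_torque': array([-0.04104852, -0.01538123, -0.03217921]), 'grip_width': 0.08528370669666567}
```

View pics/top0.png

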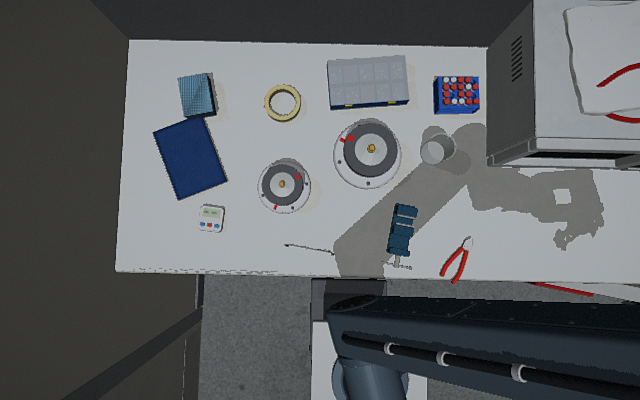

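View pics/scene0.png

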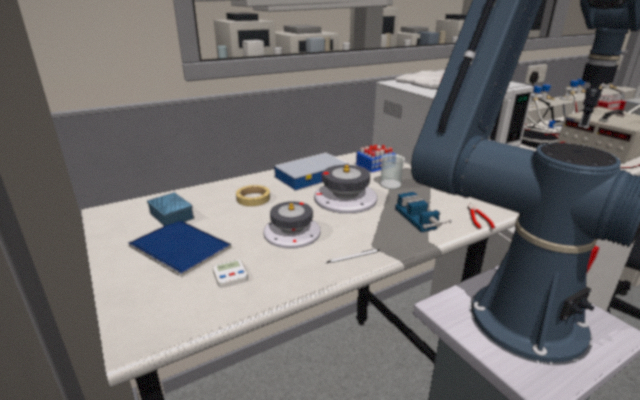

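The two candidates in the top view are the holder at (284,184), with a foot about 27 px in radius, and the larger one at (369,152), at about 34 px. At a range of about 1.1 m, a 75 mm foot should be about 27 px, so the small one looks like the match. The beaker is at (437,150), the timer at (210,218) and the pen at about (310,249). Next I'll measure both holders and make one crop.

```bash
cat > h.py <<'E'
import numpy as np,cv2
from scipy.spatial.transform import Rotation as R
def ray(f,u,v):
    d=np.array([(u-f["cx"])/f["fx"],(v-f["cy"])/f["fy"],1.]); return np.array(f["position"]),R.from_quat(f["attitude"]).as_matrix()@d
def plane(f,u,v,z):
    p,d=ray(f,u,v); return p+d*(z-p[2])/d[2]
def cross(f1,a,f2,b):
    p,d=ray(f1,*a);q,e=ray(f2,*b); s=np.linalg.lstsq(np.c_[d,-e],q-p,rcond=None)[0]
    return (p+d*s[0]+q+e*s[1])/2,np.linalg.norm(p+d*s[0]-q-e*s[1])
def blobs(m,off=(0,0),amin=4):
    n,l,s,c=cv2.connectedComponentsWithStats(m.astype(np.uint8)); return [(int(s[i,4]),(c[i]+off).round(1)) for i in range(1,n) if s[i,4]>=amin]
E
python3 - <<'E'
from h import *
t=np.load("top0.npy",allow_pickle=True).item();s=np.load("scene0.npy",allow_pickle=True).item()
def masks(f,x0,x1,y0,y1):
    hsv=cv2.cvtColor(np.ascontiguousarray(f["img"][y0:y1,x0:x1]),cv2.COLOR_RGB2HSV); H,S,V=cv2.split(hsv)
    return ((H<8)|(H>172))&(S>130)&(V>80),(H>14)&(H<30)&(S>110)&(V>80),hsv
for nm,b in (("small",(250,318,150,218)),("big",(328,408,112,192))):
    r,y,h=masks(t,*b); print(nm,"red",blobs(r,(b[0],b[2])),"brass",blobs(y,(b[0],b[2])))
    for _,c in blobs(r,(b[0],b[2])): print("  red z14",plane(t,*c,.014).round(3),"z67",plane(t,*c,.067).round(3))
for nm,b in (("small",(258,325,195,250)),("big",(310,385,158,215))):
    r,y,h=masks(s,*b); print("scene",nm,"red",blobs(r,(b[0],b[2]),2),"brass",blobs(y,(b[0],b[2]),2))
for nm,e in (("small",[(257,184),(311,184)]),("big",[(333,154),(402,154)])):
    a,b=[plane(t,*q,.014) for q in e]; print(nm,"foot dia",np.linalg.norm(a-b).round(3),((a+b)/2).round(3))
for nm,c in (("beaker",(435,158)),("timer",(210,218)),("pen",(310,249)),("pliers",(458,258)),("vise",(400,230))): print(nm,plane(t,*c,0).round(3))
a=cv2.resize(t["img"][145:225,245:325,::-1],(500,500),interpolation=cv2.INTER_CUBIC);cv2.imwrite("pics/crop.png",a)
E
```

```text
small red [(20, array([297.8, 176.2])), (10, array([275.1, 206.8]))] brass [(25, array([281.4, 184. ]))]
  red z14 [0.55  0.209 0.014] z67 [0.543 0.206 0.067]
  red z14 [0.463 0.27  0.014] z67 [0.46  0.264 0.067]
big red [(35, array([350.2, 137.5])), (18, array([342.2, 139.8]))] brass [(40, array([371.1, 148.1]))]
  red z14 [0.664 0.064 0.014] z67 [0.651 0.068 0.067]
  red z14 [0.657 0.086 0.014] z67 [0.645 0.089 0.067]
scene small red [(6, array([301. , 203.5])), (2, array([293.5, 229. ])), (2, array([294. , 240.5]))] brass [(6, array([265.2, 196.5])), (6, array([262.2, 199. ])), (26, array([291. , 206.3]))]
scene big red [(14, array([325.5, 173. ]))] brass [(31, array([346.1, 168.2])), (4, array([310. , 176.5]))]
small foot dia 0.151 [0.527 0.247 0.014]
big foot dia 0.194 [0.618 0.014 0.014]
beaker [ 0.613 -0.18   0.   ]
timer [0.428 0.454 0.   ]
pen [0.347 0.17  0.   ]
pliers [ 0.332 -0.245  0.   ]
vise [ 0.406 -0.082  0.   ]
```

View pics/crop.png

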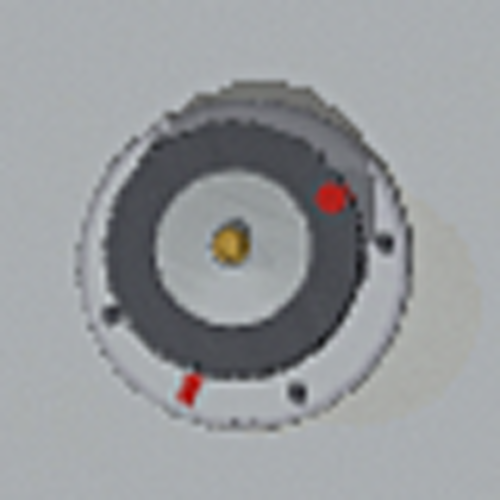

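The crop shows the small holder: brass plug at about (281,184), red dot at (298,176), and index line at (275,207) on the foot. The foot measures 151 mm across, which matches the description, against 194 mm for the other. The small one is the target. Next, the centre and the starting angle.

```bash
python3 - <<'E'
from h import *
t=np.load("top0.npy",allow_pickle=True).item();s=np.load("scene0.npy",allow_pickle=True).item()
print("plug",cross(t,(281.4,184),s,(291,206.3)),plane(t,281.4,184,.084))
print("dot",cross(t,(297.8,176.2),s,(301,203.5)))
im=t["img"][145:225,245:325]; g=cv2.cvtColor(np.ascontiguousarray(im),cv2.COLOR_RGB2HSV)
# dark ring top
m=((g[...,2]<100)).astype(np.uint8); n,l,st,c=cv2.connectedComponentsWithStats(m); i=1+st[1:,4].argmax()
cn=max(cv2.findContours((l==i).astype(np.uint8),cv2.RETR_EXTERNAL,cv2.CHAIN_APPROX_NONE)[0],key=len)
(x,y),r=cv2.minEnclosingCircle(cn); e=cv2.fitEllipse(cn); print("ring",x+245,y+145,r,e)
print("ring c z.06",plane(t,e[0][0]+245,e[0][1]+145,.062).round(4),"r mm",np.mean(e[1])/2/395*1.05)
c0=plane(t,281.4,184,.084)[:2]; L=plane(t,275.1,206.8,.014)[:2]-c0; D=plane(t,297.8,176.2,.067)[:2]-c0
aL,aD=np.arctan2(L[1],L[0]),np.arctan2(D[1],D[0]); print("line r",np.linalg.norm(L),"dot r",np.linalg.norm(D),"angles",aL,aD,"joint",(aD-aL)%(2*np.pi))
E
```

```text
plug (array([0.52020232, 0.2482775 , 0.0800208 ]), np.float64(0.0009713841586678556)) [0.51951831 0.2474648  0.084     ]
dot (array([0.54379831, 0.20669514, 0.06673094]), np.float64(0.0017314286845558592))
ring 281.1826362609863 185.24850463867188 21.99028205871582 ((36.686309814453125, 39.750614166259766), (40.08112335205078, 40.756492614746094), 137.47732543945312)
ring c z.06 [0.5199 0.2488 0.062 ] r mm 0.053721200484263744
line r 0.061037103022669306 dot r 0.04785841363356758 angles 2.763018186446683 -1.050586829363779 joint 2.469580291369124
```

The plug measures z = 0.080 and the dot z = 0.067, at radii of 48 and 61 mm, all consistent with the text. The centre is about (0.520, 0.248) and the joint starts near 2.47 rad, so it needs about +10.1 rad. I'll circle the shut fingers around the rim with the tool's orientation fixed. First move: to the robot side of the ring, yawed so that tool x = world y and tool y = world x.

```bash
python3 -m handwheel '[[0,0,-0.15,0.036,-0.034,0,0],[0,0,-0.3,0.072,-0.067,0,0],[0,0,-0.45,0.108,-0.1,0,0],[0,0,-0.6,0.144,-0.134,0,0],[0,0,-0.75,0.18,-0.168,0,0],[0,0,-0.9,0.215,-0.2,0,0],[0,0,-1.05,0.251,-0.235,0,0],[0,0,-1.11,0.287,-0.27,0,0],[0,0,-1.11,0.323,-0.3,0,0],[0,0,-1.11,0.359,-0.336,0,0],[0,0,-1.11,0.376,-0.376,0.007,0],[0,0,-1.11,0.393,-0.416,0.014,0],[0,0,-1.11,0.41,-0.456,0.02,0],[0,0,-1.11,0.427,-0.496,0.027,0],[0,0,-1.11,0.444,-0.536,0.034,0],[0,0,-1.11,0.461,-0.577,0.04,0],[0,0,-1.11,0.478,-0.617,0.047,0],[0,0,-1.11,0.495,-0.657,0.053,0],[0,0,-1.11,0.495,-0.657,0.053,0],[0,0,-1.11,0.495,-0.657,0.053,0]]' 40; python3 - <<'E'
from plant import manip
from h import *
o=manip.get_obs(); print(o["ee_pos"],o["joints"],R.from_quat(o["orientation"]).as_matrix().round(3),o["force"],manip.nose_length)
f=manip.grab_frame("wrist"); cv2.imwrite("pics/w1.png",f["img"][:,:,::-1]); print({k:np.round(v,4).tolist() for k,v in f.items() if k!="img"})
E
```

```text
time: 2.1
ee_pos: [0.4287, 0.2492, 0.2004]
orientation: [0.707, 0.707, -0.0, -0.001]
force: [-1.4, 0.1, -0.4]
grip_width: 0.0002
[0.42873921 0.24923587 0.20039834] [0.29995695 0.43405748 1.80631913 0.00196572 0.90250936 0.29779944] [[-0.001  1.    -0.002]
 [ 1.     0.001  0.001]
 [ 0.001 -0.002 -1.   ]] [-1.36734311  0.0696206  -0.38833186] 0.022
{'fx': 309.7069, 'fy': 309.7069, 'cx': 319.1546, 'cy': 193.9438, 'position': [0.4282, 0.3261, 0.3207], 'attitude': [0.9884, 0.0003, -0.0005, 0.1516]}
```

View pics/w1.png

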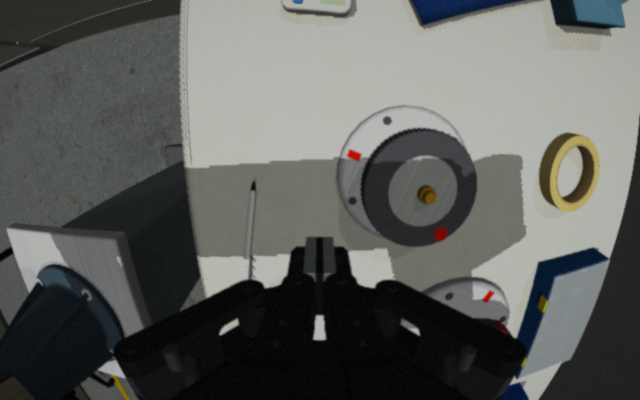

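The wrist view shows the holder plug at (427,195), the pen at (251,220) away from the path, and the shut fingertips at about (320,250). I'll descend beside the rim and then creep in.

```bash
python3 -m handwheel '[[0,0,0,0,0,0.03,0],[0,0,0,0,0,0.06,0],[0,0,0,0,0,0.09,0],[0,0,0,0,0,0.115,0],[0,0,0,-0.001,0,0.131,0],[0,0,0,-0.001,0,0.136,0],[0,0,0,-0.001,0,0.136,0],[0,0,0,-0.001,0.006,0.136,0],[0,0,0,-0.001,0.012,0.136,0],[0,0,0,-0.001,0.014,0.136,0],[0,0,0,-0.001,0.016,0.136,0],[0,0,0,-0.001,0.018,0.136,0]]'; python3 - <<'E'
from plant import manip
from h import *
o=manip.get_obs(); print(o["ee_pos"],o["force"])
f=manip.grab_frame("wrist"); cv2.imwrite("pics/w2.png",f["img"][:,:,::-1])
p0=np.array([.4282,.3261,.3207]);r0=R.from_quat([.9884,.0003,-.0005,.1516])
u,v=(427-319.15)/309.7,(192-193.94)/309.7;th=np.hypot(u,v);d=r0.apply([np.sin(th)*u/th,np.sin(th)*v/th,np.cos(th)]);print("plug from wrist",p0+d*(.086-p0[2])/d[2])
E
```

```text
time: 3.35
ee_pos: [0.4471, 0.2475, 0.0649]
orientation: [0.707, 0.707, 0.0, -0.001]
force: [0.2, 0.9, -0.5]
grip_width: 0.0001
[0.44710862 0.2475316  0.06491402] [ 0.23527721  0.90525674 -0.4595163 ]
plug from wrist [0.51707033 0.25411853 0.086     ]
```

View pics/w2.png

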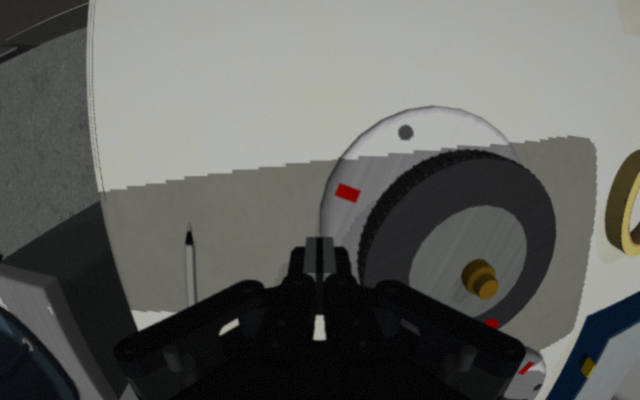

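There is still a gap between the fingertip (right edge about column 335) and the rim (about 360), and no contact force. I'll creep on.

```bash
python3 -m handwheel '[[0,0,0,0,0.002,0,0],[0,0,0,0,0.003,0,0],[0,0,0,0,0.004,0,0],[0,0,0,0,0.005,0,0],[0,0,0,0,0.006,0,0],[0,0,0,0,0.006,0,0]]';python3 -m handwheel '[[0,0,0,0,0.001,0,0],[0,0,0,0,0.002,0,0],[0,0,0,0,0.002,0,0]]';python3 -m handwheel '[[0,0,0,0,0.001,0,0],[0,0,0,0,0.002,0,0],[0,0,0,0,0.002,0,0]]'
```

```text
time: 4.0
ee_pos: [0.4528, 0.2475, 0.0647]
orientation: [0.707, 0.707, -0.0, -0.001]
force: [-1.7, 0.6, 0.4]
grip_width: 0.0
time: 4.3
ee_pos: [0.4529, 0.2473, 0.0646]
orientation: [0.707, 0.707, -0.002, -0.002]
force: [-5.4, 0.8, 3.6]
grip_width: 0.0004
time: 4.6
ee_pos: [0.453, 0.247, 0.0645]
orientation: [0.707, 0.707, -0.004, -0.003]
force: [-6.8, 0.6, 5.6]
grip_width: 0.0001
```

Contact is at TCP x ≈ 0.4527, which puts the finger half-width at about 12.3 mm. It pressed at about 7 N without moving the holder. The tool's path round the rim is a rounded rectangle (the ring circle plus a 24.6×22 mm tip), set 2 mm inward for pressure. I'll do a first quarter and check.

```bash
python3 -m handwheel '[[0,0,0,-0.005,0.0019,0,0],[0,0,0,-0.01,0.0019,0,0],[0,0,0,-0.0192,0.0027,0,0],[0,0,0,-0.0281,0.0051,0,0],[0,0,0,-0.0365,0.009,0,0],[0,0,0,-0.0441,0.0143,0,0],[0,0,0,-0.0506,0.0208,0,0],[0,0,0,-0.0559,0.0284,0,0],[0,0,0,-0.0598,0.0368,0,0],[0,0,0,-0.0622,0.0457,0,0],[0,0,0,-0.063,0.0549,0,0]]'; cat > look.py <<'E'
import sys
from plant import manip
from h import *
f=manip.grab_frame("top"); cv2.imwrite(f"pics/{sys.argv[1]}.png",cv2.resize(f["img"][130:230,230:330,::-1],(500,500),interpolation=cv2.INTER_CUBIC))
f2=f["img"][150:218,250:318]; H,S,V=cv2.split(cv2.cvtColor(np.ascontiguousarray(f2),cv2.COLOR_RGB2HSV))
r=blobs(((H<8)|(H>172))&(S>130)&(V>60),(250,150),3); y=blobs((H>14)&(H<30)&(S>110)&(V>70),(250,150),3)
print("red",r,"brass",y)
c=plane(f,*max(y,key=lambda b:b[0])[1],.084)[:2] if y else np.array([.5195,.2475]); print("centre",c)
for a,q in r:
    for z in (.014,.067):
        v=plane(f,*q,z)[:2]-c; print(q,z,"r",np.hypot(*v).round(4),"joint if line as at start",((np.arctan2(v[1],v[0])-2.763)%(2*np.pi)).round(3))
E
python3 look.py t1
```

```text
time: 5.7
ee_pos: [0.5081, 0.1833, 0.064]
orientation: [0.707, 0.707, -0.005, -0.004]
force: [-2.1, -3.9, 2.5]
grip_width: -0.0002
red [] brass []
centre [0.5195 0.2475]
```

View pics/t1.png

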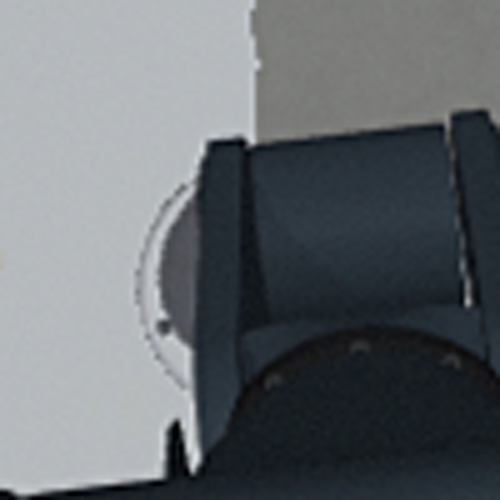

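The arm hides the ring from the top camera, so I'll use the wrist camera, with its fisheye rays.

```bash
cat > wl.py <<'E'
import sys
from plant import manip
from h import *
f=manip.grab_frame("wrist"); cv2.imwrite(f"pics/{sys.argv[1]}.png",f["img"][:,:,::-1])
p=np.array(f["position"]);Rm=R.from_quat(f["attitude"])
def pl(q,z):
    u,v=(q[0]-f["cx"])/f["fx"],(q[1]-f["cy"])/f["fy"];t=np.hypot(u,v);d=Rm.apply([np.sin(t)*u/t,np.sin(t)*v/t,np.cos(t)]);return (p+d*(z-p[2])/d[2])[:2]
H,S,V=cv2.split(cv2.cvtColor(f["img"],cv2.COLOR_RGB2HSV))
r=blobs(((H<8)|(H>172))&(S>130)&(V>60),(0,0),25); y=blobs((H>14)&(H<25)&(S>110)&(V>60),(0,0),60)
C=np.array([.5195,.2480])
for a,q in y:
    if np.hypot(*(pl(q,.08)-C))<.03: print("plug",q,pl(q,.08).round(4))
for a,q in r:
    for z in (.014,.067):
        v=pl(q,z)-C
        if np.hypot(*v)<.08: print(a,q,"z",z,"r",np.hypot(*v).round(4),"joint(mod 2pi)",((np.arctan2(v[1],v[0])-2.763)%(2*np.pi)).round(3))
o=manip.get_obs(); print("pos",o["ee_pos"].round(4),"F",o["force"].round(1),"t",o["time"],"rel centre mm",((o["ee_pos"][:2]-C)*1e3).round(1),R.from_quat(o["orientation"]).as_matrix()[:,2].round(3))
E
python3 wl.py w3
```

```text
plug [351.5 131.7] [0.5206 0.2493]
750 [450.5 178.9] z 0.014 r 0.0758 joint(mod 2pi) 3.084
750 [450.5 178.9] z 0.067 r 0.0481 joint(mod 2pi) 3.132
pos [0.5096 0.1831 0.064 ] F [ 0.1 -3.7  0.7] t 5.8 rel centre mm [ -9.9 -64.9] [-0.008 -0.002 -1.   ]
```

View pics/w3.png

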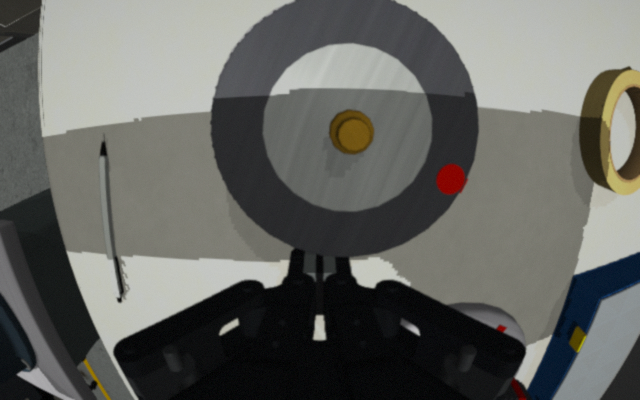

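The dot reads 3.13 rad, a gain of only 0.66 where I predicted 1.75. The finger slips or loses contact on the corner arcs, and the holder has not moved. I'll use a deeper inset of 4 mm for the next quarter.

```bash
python3 -m handwheel '[[0,0,0,0.004,0.0064,0,0],[0,0,0,0.004,0.0144,0,0],[0,0,0,0.004,0.0227,0,0]]'; python3 wl.py w4; python3 -m handwheel '[[0,0,0,0.003,0.009,0,0],[0,0,0,0.0055,0.0175,0,0],[0,0,0,0.0095,0.0255,0,0],[0,0,0,0.0145,0.033,0,0]]';python3 wl.py w5
```

```text
time: 6.1
ee_pos: [0.5318, 0.1837, 0.064]
orientation: [0.706, 0.708, -0.007, -0.001]
force: [-0.6, -12.2, 2.7]
grip_width: -0.0002
plug [292.1 131.9] [0.522 0.25 ]
956 [416.5 136. ] z 0.014 r 0.0662 joint(mod 2pi) 3.422
956 [416.5 136. ] z 0.067 r 0.0492 joint(mod 2pi) 3.516
pos [0.5344 0.1841 0.0641] F [  2.1 -14.5  -0.9] t 6.15 rel centre mm [ 14.9 -63.9] [-0.007 -0.006 -1.   ]
time: 6.55
ee_pos: [0.5686, 0.1989, 0.0639]
orientation: [0.706, 0.708, -0.004, 0.001]
force: [0.8, -2.4, 0.6]
grip_width: 0.0002
plug [194.7 174.4] [0.5224 0.2506]
1106 [301.9 100.3] z 0.014 r 0.0472 joint(mod 2pi) 4.132
1106 [301.9 100.3] z 0.067 r 0.0501 joint(mod 2pi) 4.104
pos [0.5702 0.2    0.0641] F [ 2.3 -0.5 -0.6] t 6.6 rel centre mm [ 50.7 -48. ] [-0.002 -0.005 -1.   ]
```

At the deeper inset it rolls well: about 0.39 rad on the flat, and 0.59 rad over 40° of arc. Continuing.

```bash
python3 -m handwheel '[[0,0,0,0.0092,0.0035,0,0],[0,0,0,0.0166,0.0082,0,0],[0,0,0,0.0247,0.0114,0,0],[0,0,0,0.0332,0.0132,0,0],[0,0,0,0.0393,0.0136,0,0],[0,0,0,0.05,0.0136,0,0],[0,0,0,0.06,0.0136,0,0]]';python3 wl.py w6
```

```text
time: 7.3
ee_pos: [0.5896, 0.2618, 0.0643]
orientation: [0.706, 0.708, 0.003, 0.005]
force: [9.5, -0.8, -5.4]
grip_width: -0.0
plug [174.4 299.2] [0.5235 0.2563]
plug [165.5 312.1] [0.5164 0.2478]
593 [136.1 207.9] z 0.014 r 0.058 joint(mod 2pi) 6.168
593 [136.1 207.9] z 0.067 r 0.0494 joint(mod 2pi) 5.379
pos [0.5892 0.2637 0.0643] F [10.1  2.2 -6.4] t 7.35 rel centre mm [69.7 15.7] [ 0.011 -0.001 -1.   ]
```

```bash
python3 -m handwheel '[[0,0,0,0.0096,-0.0066,0,0],[0,0,0,0.0178,-0.0096,0,0],[0,0,0,0.0254,-0.0139,0,0],[0,0,0,0.0321,-0.0195,0,0],[0,0,0,0.0377,-0.0262,0,0],[0,0,0,0.042,-0.0338,0,0],[0,0,0,0.045,-0.042,0,0],[0,0,0,0.0465,-0.0505,0,0],[0,0,0,0.0467,-0.0549,0,0],[0,0,0,0.0467,-0.063,0,0],[0,0,0,0.0467,-0.071,0,0],[0,0,0,0.0467,-0.0795,0,0]]';python3 wl.py w7
```

```text
time: 8.55
ee_pos: [0.5091, 0.3143, 0.0643]
orientation: [0.706, 0.708, 0.007, 0.003]
force: [0.3, 11.6, 2.5]
grip_width: -0.0003
pos [0.5065 0.3138 0.0641] F [-2.7 13.8  6.4] t 8.6 rel centre mm [-13.   65.8] [ 0.009  0.004 -1.   ]
```

```bash
python3 -m handwheel '[[0,0,0,-0.0063,-0.0085,0,0],[0,0,0,-0.009,-0.0168,0,0],[0,0,0,-0.0131,-0.0245,0,0],[0,0,0,-0.0184,-0.0314,0,0],[0,0,0,-0.0249,-0.0372,0,0],[0,0,0,-0.0323,-0.0419,0,0],[0,0,0,-0.0404,-0.0451,0,0],[0,0,0,-0.0489,-0.0469,0,0],[0,0,0,-0.055,-0.0473,0,0],[0,0,0,-0.065,-0.0473,0,0],[0,0,0,-0.0755,-0.0473,0,0]]';python3 wl.py w8
```

```text
time: 9.7
ee_pos: [0.4533, 0.2373, 0.0631]
orientation: [0.706, 0.708, -0.0, -0.001]
force: [-4.3, 0.9, 2.3]
grip_width: 0.0002
plug [479.3 267.2] [0.5213 0.2491]
303 [337.3 176.8] z 0.014 r 0.0613 joint(mod 2pi) 6.273
303 [337.3 176.8] z 0.067 r 0.0702 joint(mod 2pi) 6.113
313 [528.  276.9] z 0.067 r 0.048 joint(mod 2pi) 3.169
pos [0.4536 0.236  0.063 ] F [-6.2 -2.6  4.4] t 9.75 rel centre mm [-65.9 -12. ] [-0.002  0.001 -1.   ]
```

The joint is at 9.45 rad (3.17 + 2π): the dot has passed the line once. The line itself reads 6.27, so the foot has not yawed. It needs about 3.1 rad more.

```bash
python3 -m handwheel '[[0,0,0,-0.0083,0.0062,0,0],[0,0,0,-0.0166,0.0087,0,0],[0,0,0,-0.0244,0.0127,0,0],[0,0,0,-0.0314,0.0179,0,0],[0,0,0,-0.0373,0.0243,0,0],[0,0,0,-0.042,0.0316,0,0],[0,0,0,-0.0455,0.0396,0,0],[0,0,0,-0.0474,0.0481,0,0],[0,0,0,-0.0479,0.0551,0,0],[0,0,0,-0.0479,0.063,0,0],[0,0,0,-0.0479,0.071,0,0],[0,0,0,-0.0479,0.0797,0,0]]';python3 wl.py w9
```

```text
time: 10.95
ee_pos: [0.535, 0.184, 0.0626]
orientation: [0.705, 0.709, -0.002, 0.001]
force: [-0.1, -10.7, -1.1]
grip_width: 0.0001
plug [283.3 133.1] [0.5222 0.25  ]
823 [272.7  11.3] z 0.014 r 0.0636 joint(mod 2pi) 5.261
823 [272.7  11.3] z 0.067 r 0.0473 joint(mod 2pi) 5.149
pos [0.5378 0.1846 0.0628] F [  2.6 -12.9  -4.7] t 11.0 rel centre mm [ 18.3 -63.4] [ 0.003 -0.003 -1.   ]
```

```bash
python3 -m handwheel '[[0,0,0,0.0062,0.0081,0,0],[0,0,0,0.009,0.0163,0,0],[0,0,0,0.0132,0.024,0,0],[0,0,0,0.0187,0.0307,0,0],[0,0,0,0.0253,0.0365,0,0],[0,0,0,0.0253,0.0365,0,0]]';python3 wl.py w10
```

```text
time: 11.6
ee_pos: [0.5794, 0.2104, 0.0634]
orientation: [0.706, 0.709, 0.004, 0.006]
force: [5.3, -2.8, -1.8]
grip_width: 0.0002
plug [171.  205.3] [0.5217 0.2503]
495 [ 99.1 153.7] z 0.067 r 0.0462 joint(mod 2pi) 6.168
pos [0.5793 0.2103 0.0634] F [ 6.4 -1.9 -3. ] t 11.65 rel centre mm [ 59.8 -37.7] [ 0.013 -0.002 -1.   ]
```

The joint is at 12.45 rad. One 5 mm nudge should bring it to about 12.55, then I'll withdraw straight outward and up.

```bash
python3 -m handwheel '[[0,0,0,0.003,0,0,0],[0,0,0,0.0055,0.001,0,0],[0,0,0,0.0035,0.0045,0,0],[0,0,0,0,0.0115,0,0],[0,0,0,-0.005,0.021,0,0],[0,0,0,-0.01,0.03,0,0],[0,0,0,-0.01,0.03,-0.03,0],[0,0,0,-0.01,0.03,-0.07,0],[0,0,0,-0.01,0.03,-0.11,0],[0,0,0,-0.01,0.03,-0.15,0],[0,0,0,-0.05,0.02,-0.17,0],[0,0,0,-0.1,0,-0.17,0],[0,0,0,-0.15,-0.02,-0.17,0],[0,0,0,-0.2,-0.05,-0.17,0],[0,0,0,-0.25,-0.08,-0.17,0],[0,0,0,-0.3,-0.11,-0.17,0],[0,0,0,-0.345,-0.13,-0.17,0],[0,0,0,-0.39,-0.13,-0.17,0],[0,0,0,-0.39,-0.13,-0.17,0]]'; python3 look.py t2; python3 wl.py w11
```

```text
time: 13.55
ee_pos: [0.4482, -0.184, 0.2332]
orientation: [0.707, 0.707, 0.004, 0.007]
force: [0.9, 0.2, -0.8]
grip_width: -0.0004
red [(17, array([274.9, 200.4])), (13, array([274.7, 206.5]))] brass [(22, array([281.4, 183.6]))]
centre [0.52057376 0.24749602]
[274.9 200.4] 0.014 r 0.0464 joint if line as at start 6.127
[274.9 200.4] 0.067 r 0.0469 joint if line as at start 6.276
[274.7 206.5] 0.014 r 0.0617 joint if line as at start 6.268
[274.7 206.5] 0.067 r 0.0622 joint if line as at start 0.091
pos [ 0.4489 -0.1841  0.2331] F [-0.  -0.2 -0. ] t 13.65 rel centre mm [ -70.6 -432.1] [ 0.015 -0.004 -1.   ]
```

View pics/t2.png

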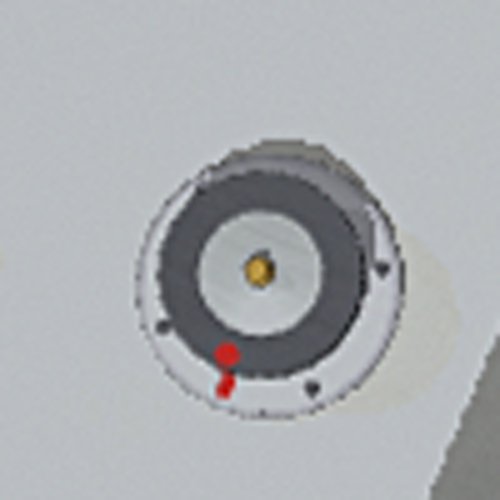

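The dot reads 6.276 and the line 6.268, so they are aligned. The holder has shifted about 1 mm, and the arm is clear with no force on it.

```bash
python3 -c "
from plant import manip
print(manip.finish_job())"
```

```text
the job is handed in; nothing more can be done
None
```

The ring's red dot is back at the red line for the second time, and I've handed the job in at about 13.7 s. I rubbed the shut fingertips counterclockwise around the smaller holder's rim for about 1¼ circuits. Its foot measured 151 mm across, which matches the size given.

**Ring angle:** tracked by camera, the joint went 2.47 → 3.13 → 4.10 → 5.38 → 9.45 → 11.43 → 12.45 → about 12.57 rad. I didn't see the dot during the stretch from 5.38 to 9.45, so counting it as the second pass relies on the half circuit travelled there. That path predicts a gain of about 3.8 rad, against about 4.07 measured.

**Final check from the top camera:** the dot and line agree within about 0.01 rad. The plug had moved about 1 mm, and the arm was clear with no force on it. I didn't re-measure the beaker, timer and pen at the end; the rubbing path stayed clear of them and I saw no contact.

**What disagreed:** the first quarter turned the ring only 0.66 rad instead of the 1.75 I predicted, because 2 mm of inward pressure was too little. Pressing 4 to 5 mm inward fixed it, with about 15 N or less in the readings between moves.

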